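# Pack the barista's cups and tamper into the case at closing time

## Task

Pack the coffee set away in the open wooden case: nest the three steel cups mouth down on the round cork mat, the smallest first, then the middle one over it, then the largest over both, and stand the tamper upright on the square rubber mat. When everything sits below the rim, close the lid fully, and leave the milk pitcher and the potted plant where they are.

Things in the scene. Friction and masses are not known exactly. Their poses are not given: they have to be found in the camera images.
- case: dark wooden hinged case, fixed to the counter, lid open. Outside 156 mm (its x) by 266 mm (its y) by 80 mm tall; walls 8 mm, floor 6 mm, one undivided space 140 x 250 x 74 mm deep. Origin: centre of its underside, z up. Its +x axis points to the hinged long side (roughly world +y, away from the loose things); -x is the front. Hinge line: case x = +78 mm, z = 80 mm, along case y.
- lid (a joint): lid angle in rad: 0 closed on the rim, 1.57 upright, stop at 1.95 (leaning outwards); starts at 1.6 to 1.9. Dark board 156 mm from hinge to front edge, 266 mm long, 10 mm thick, lying on the rim when closed; mid front edge has a brass tab 50 mm wide, 8 mm thick, 22 mm proud. Stiff hinge (0.26 N m friction, lid 0.25 kg): it stays where left at any angle; under 4 N at the front edge swings it.
- cork_mat: round cork mat, 100 mm across, 3 mm thick, fixed on the case floor in one half of the case, 62 mm from the case's middle along case y (which half varies). Origin: centre of its underside, 6 mm above the counter.
- rubber_mat: square black rubber mat, 90 x 90 mm, 3 mm thick, fixed on the case floor in the other half of the case. Origin: centre of its underside, 6 mm above the counter.
- cup_large: the largest of three plain round steel measuring cups, standing mouth down (closed end up), 66 mm tall; outside diameter 58 mm at the closed flat top, widening evenly to 78 mm at the open mouth below; wall 2.5 mm, top 3 mm thick. Origin: centre of the mouth, on the surface it stands on; z axis up. Loose, about 0.12 kg.
- cup_medium: the middle-sized of three plain round steel measuring cups, standing mouth down (closed end up), 56 mm tall; outside diameter 44 mm at the closed flat top, widening evenly to 60 mm at the open mouth below; wall 2.5 mm, top 3 mm thick. Origin: centre of the mouth, on the surface it stands on; z axis up. Loose, about 0.09 kg.
- cup_small: the smallest of three plain round steel measuring cups, standing mouth down (closed end up), 46 mm tall; outside diameter 30 mm at the closed flat top, widening evenly to 44 mm at the open mouth below; wall 2.5 mm, top 3 mm thick. Origin: centre of the mouth, on the surface it stands on; z axis up. Loose, about 0.06 kg.
- tamper: coffee tamper standing on its flat round steel foot: foot 58 mm across and 24 mm tall, a short neck, then a straight upright round wooden handle 28 mm in diameter from 30 to 64 mm above the underside. Origin: centre of the underside; z up. Loose, about 0.3 kg.
- pitcher: bystander: small steel milk pitcher with a side handle, 76 mm across, 85 mm tall, standing on the counter. Origin: centre of its underside. Not to be disturbed.
- plant: bystander: small potted plant in a brass pot 70 mm across, about 110 mm tall, standing on the counter. Origin: centre of its underside. Not to be disturbed.
There are look-alikes about, which are no part of the job. What is shaped like the cup_large but pink or red is not meant.

How it is judged:
By the outcome, as a careful person would: the job done as asked, in the order asked, and still so for the second after the job is handed in, with the robot touching nothing.
It also fails if it takes over 138 s, if anything falls off the work surface, if the arm or the gripper's body presses on something with over 40 N, if the wrist force passes 120 N, or if a joint passes its speed limit or range.

## Robot

A 6-joint arm with a two-finger parallel gripper is mounted at the origin on the work surface. World frame = base frame: x ahead of the robot, y to its left, z up, the work surface at z = 0. Lengths are in m, angles in rad, forces in N, time in s.
With the tool pointing down it reaches from about 0.375 to 0.9 m from the base axis. Payload 3.1 kg.
Tool frame: the origin (TCP) lies at the very end of the fingers, on their centre line; the grasp point (between the pads) lies behind it (bot.tcp_to_grasp is the z of the grasp point in the tool frame, in m); z points along the fingers, y is the line along which they close (so a half turn about z gives the same grasp; the last joint's range is limited). The gripper opens to 87 mm and grips with 3 to 60 N. Pads are 19 mm wide; open, the fingers measure 117 mm over their backs; the gripper's body (75 mm by 190 mm) begins 51 mm behind the grasp point.
Start: joints at [1.04, 0.527, 1.433, -0, 1.181, -0.178], TCP at [0.216, 0.586, 0.223] pointing down, gripper open.
Joint ranges: [-3.08, 3.08], [-0.75, 2.2], [0.22, 2.44], [-1.43, 4.57], [0, 2.65], [-2.85, 2.85]. Speed limits (rad/s): [2.79, 2.79, 3.14, 3.14, 3.14, 3.14].

## Interface

Orientations are given as a unit quaternion [x, y, z, w].
In Python, from rig import get_state, cams, sign_off, bot gives the robot as it stands.
- The arm moves only by the shell command python3 -m pendant 'ROWS' [OPENING] [FORCE]. ROWS is JSON, a list of rows, each a list of 2 entries, a list of its own where there are three numbers: the shift along the tool's x, y, z as a fraction of full scale, then the turn about the tool's z as a fraction of full scale. In form: [[[x, y, z], yaw], ...]. A call has 1 to 5 rows; each row shifts and turns the commanded pose from where the row before left it, along the tool's axes as they then stand; what a row does not reach is not made up. Full scale, the value 1, is 0.6 m for a shift and pi rad for a turn. A row lasts 1/12 s, in which the tool goes at most 41.7 mm and 7.16 degrees, less where a joint would pass 70% of its speed; a pose out of reach is approached as far as the arm can. A call with a number of a shift or a turn outside -1 to 1 is refused whole. A call with a gripper value outside its range is refused whole. OPENING is the finger opening in mm, from 0 to 87, set as the call begins (- or left out, the last holds). The fingers move at their own pace and stop on an object; FORCE is the grip in N (left out, the last holds). Time passes only in rows, so rows that do not move let the fingers close. It gives the time, the measured TCP pose, the force, the opening and the grip force at its end, in the units of the state.
- get_state(): the state, without advancing time (a new reading comes with each control period).
- cams.snapshot(name): name is "side" or "top"; returns a dict with "frame" (384x512x3 uint8, blue, green, red), "intrinsics" (3x3 intrinsics, pixels), "world_to_cam" (4x4, takes a point from world to camera coordinates). Camera axes: x right, y down, z forward; pixel columns grow to the right and rows downward; lengths in m; the calibration is good to about 2 mm. A picture is of the moment at which its call begins. There is no depth.
- sign_off(): hands the job in; it is judged then, once.
Trained networks look in a picture, given as the dict that the camera call returned (one of the last four; its "shot" number tells which), for a name from the list of things; names that differ only in an ending like _2 or _b are one class to them, and where a whole thing is asked for, a point or a joint stands for the part that bears it (a point fixed in the world has none). Each returns a list of dicts, best first, with "score" (0 to 1); they miss things now and then, are a little off and sometimes report something else, mostly with a low value. They report only what shows in the picture. A call takes as long as a camera call. They do not tell look-alikes from the thing itself.
- cams.search_frame(picture, label): "bbox" ([left, top, right, bottom] in pixels, round what is visible of it).
- cams.masks_of(picture, label): "pixels" (384x512 bool, what is visible of it) and "bbox" ([left, top, right, bottom] in pixels, round what is visible of it).
- cams.pinpoint(picture, label): "position" ([row, column] in pixels: a listed point, or the origin of a listed thing).
The state is a dict: "time_s": time; "joint_pos": joint angles; "joint_velocities": joint speeds; "tau": joint torques, N m; "position": TCP position; "tool_rot": TCP orientation; "ft_force": force on the tool from outside, world axes, zero at the start; "moment": the same for the moment, N m; "width": finger opening in m; "gripper_force": force on a finger pad.
Only numpy, scipy, OpenCV 4.12 (cv2) and the standard library are available. Lean on these libraries where they do the work, as an engineer would, in place of code of your own. Each camera call takes 0.05 s, during which the arm holds its last target. There are 200 camera calls.

## Working session

There is one attempt and no reset: what is moved stays moved. The work goes in short steps, Python scripts to look and compute and a shell command to move; the robot and the scene stay as the last step left them, time stands still between calls to the robot, and variables do not carry over. Pictures are saved under pics/ and viewed, at most 14 in all, crops included, and the job is handed in when it is done.

```bash
ls; mkdir -p pics; python3 - <<'E'
from rig import get_state,cams,bot
import cv2,numpy as np
s=get_state();print({k:np.round(v,3) for k,v in s.items()});print(bot.tcp_to_grasp)
for n in("side","top"):
    p=cams.snapshot(n);cv2.imwrite(f"pics/{n}0.png",p["frame"])
    print(n,np.round(p["intrinsics"],1).tolist(),np.round(p["world_to_cam"],3).tolist())
    for l in "case lid cork_mat rubber_mat cup_large cup_medium cup_small tamper pitcher plant".split():
        print(l,[(np.round(r["position"]).tolist(),round(r["score"],2)) for r in cams.pinpoint(p,l)],[np.round(r["bbox"]).tolist()+[round(r["score"],2)] for r in cams.search_frame(p,l)])
E
```

```text
pics
{'time_s': np.float64(0.0), 'joint_pos': array([ 1.04 ,  0.528,  1.434, -0.   ,  1.181, -0.178]), 'joint_velocities': array([ 0.001,  0.001, -0.001, -0.   ,  0.001,  0.001]), 'tau': array([ -0.   , -44.004, -17.66 ,   0.063,   0.058,  -0.   ]), 'position': array([0.216, 0.586, 0.222]), 'tool_rot': array([ 0.175,  0.984, -0.001, -0.   ]), 'ft_force': array([-0.456, -0.379, -0.342]), 'moment': array([0.05 , 0.047, 0.006]), 'gripper_force': np.float64(0.0), 'width': np.float64(0.087)}
-0.0187
side [[366.3, 0.0, 252.6], [0.0, 366.3, 189.4], [0.0, 0.0, 1.0]] [[0.909, -0.416, -0.013, -0.568], [-0.331, -0.703, -0.629, 0.194], [0.253, 0.576, -0.777, 0.843], [0.0, 0.0, 0.0, 1.0]]
case [([146.0, 208.0], 0.72)] [[135.0, 50.0, 259.0, 185.0, 0.79], [321.0, 285.0, 363.0, 330.0, 0.25]]Traceback (most recent call last):
  File "<stdin>", line 8, in <module>
ValueError: it knows: case, cork_mat, cup_large, cup_medium, cup_small, pitcher, plant, rubber_mat, tamper
```

```bash
python3 - <<'E'
from rig import get_state,cams,bot
import cv2,numpy as np
for n in("side","top"):
    p=cams.snapshot(n);cv2.imwrite(f"pics/{n}0.png",p["frame"])
    print(n,np.round(p["intrinsics"],1).tolist(),np.round(p["world_to_cam"],3).tolist())
    for l in "case cork_mat rubber_mat cup_large cup_medium cup_small tamper pitcher plant".split():
        print(l,[(np.round(r["position"]).tolist(),round(r["score"],2)) for r in cams.pinpoint(p,l)],[np.round(r["bbox"]).tolist()+[round(r["score"],2)] for r in cams.search_frame(p,l)])
a=[cv2.imread(f"pics/{n}0.png") for n in("side","top")]
cv2.imwrite("pics/s.png",cv2.resize(a[0],(800,600)));cv2.imwrite("pics/t.png",cv2.resize(a[1],(800,600)))
E
```

```text
side [[366.3, 0.0, 252.6], [0.0, 366.3, 189.4], [0.0, 0.0, 1.0]] [[0.909, -0.416, -0.013, -0.568], [-0.331, -0.703, -0.629, 0.194], [0.253, 0.576, -0.777, 0.843], [0.0, 0.0, 0.0, 1.0]]
case [([149.0, 207.0], 0.71)] [[133.0, 49.0, 259.0, 182.0, 0.58]]
cork_mat [([142.0, 225.0], 0.49)] [[209.0, 130.0, 240.0, 143.0, 0.55]]
rubber_mat [([153.0, 185.0], 0.65)] [[167.0, 141.0, 199.0, 157.0, 0.79]]
cup_large [([264.0, 352.0], 0.83), ([275.0, 301.0], 0.8), ([217.0, 332.0], 0.73)] [[315.0, 192.0, 351.0, 231.0, 0.78], [334.0, 237.0, 370.0, 280.0, 0.69], [168.0, 140.0, 200.0, 157.0, 0.18]]
cup_medium [([296.0, 232.0], 0.93)] [[220.0, 280.0, 247.0, 313.0, 0.78]]
cup_small [([218.0, 262.0], 0.51)] [[251.0, 202.0, 268.0, 227.0, 0.55]]
tamper [([240.0, 204.0], 0.83), ([318.0, 338.0], 0.35)] [[190.0, 221.0, 212.0, 248.0, 0.57]]
pitcher [([172.0, 299.0], 0.6)] [[285.0, 140.0, 313.0, 178.0, 0.86], [221.0, 280.0, 246.0, 312.0, 0.61], [133.0, 50.0, 237.0, 127.0, 0.5], [169.0, 142.0, 201.0, 158.0, 0.42]]
plant [([313.0, 336.0], 0.81), ([298.0, 233.0], 0.56)] [[323.0, 286.0, 361.0, 328.0, 0.67]]
top [[449
[... 324 characters left out ...]
[[148.0, 215.0, 180.0, 248.0, 0.73]]
cup_large [([190.0, 335.0], 0.87), ([147.0, 338.0], 0.75), ([139.0, 300.0], 0.71), ([244.0, 330.0], 0.68)] [[328.0, 134.0, 357.0, 164.0, 0.96], [285.0, 122.0, 311.0, 153.0, 0.92], [323.0, 176.0, 350.0, 202.0, 0.69]]
cup_medium [([245.0, 332.0], 0.79)] [[321.0, 234.0, 345.0, 260.0, 0.87], [263.0, 190.0, 284.0, 205.0, 0.74]]
cup_small [([195.0, 269.0], 0.54)] [[263.0, 189.0, 282.0, 204.0, 0.76]]
tamper [([248.0, 267.0], 0.62), ([196.0, 271.0], 0.24)] [[257.0, 239.0, 278.0, 262.0, 0.75], [361.0, 167.0, 390.0, 192.0, 0.21]]
pitcher [([135.0, 234.0], 0.72)] [[212.0, 116.0, 250.0, 142.0, 0.97]]
plant [([184.0, 374.0], 0.63)] [[362.0, 164.0, 390.0, 191.0, 0.59]]
```

View pics/s.png

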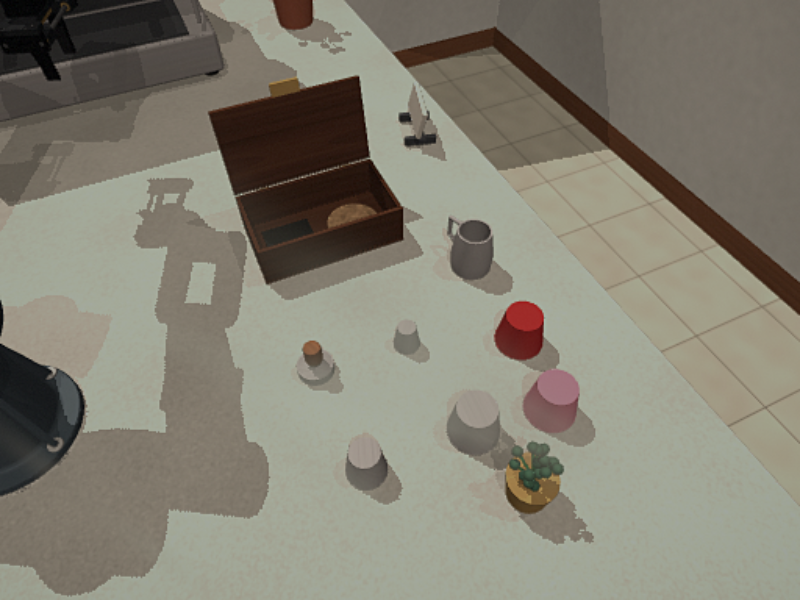

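View pics/t.png

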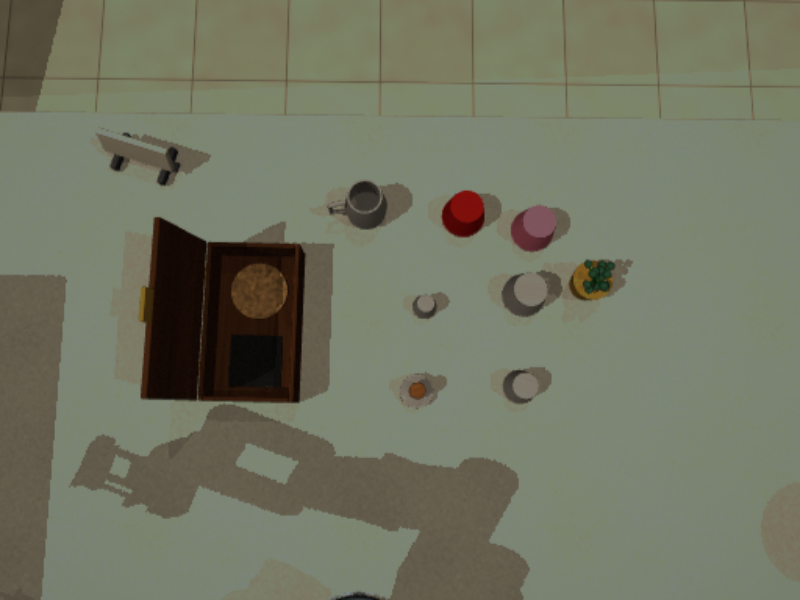

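The grey cup at (525,292)/800 in the top view is the large one. The red (463,214) and pink (533,228) cups are look-alikes. Next I'll fit the round things to their masks in both views and crop the cups to confirm.

```bash
cat > h.py <<'E'
from rig import get_state,cams,bot
import cv2,numpy as np,json
from scipy.optimize import least_squares,minimize
t=np.linspace(0,2*np.pi,40,endpoint=False)
def proj(p,X):
    X=np.atleast_2d(X);w=np.array(p["world_to_cam"]);c=X@w[:3,:3].T+w[:3,3];k=np.array(p["intrinsics"])
    q=c@k.T;return q[:,:2]/q[:,2:]
def ray(p,uv,z):
    w=np.array(p["world_to_cam"]);R,T=w[:3,:3],w[:3,3];o=-R.T@T
    d=R.T@np.linalg.inv(p["intrinsics"])@[uv[0],uv[1],1];return o+d*(z-o[2])/d[2]
def sil(p,prof,x,y,z):
    P=np.concatenate([np.c_[x+r*np.cos(t),y+r*np.sin(t),np.full(40,z+h)] for h,r in prof])
    return cv2.convexHull(proj(p,P).astype(np.float32))[:,0]
def bb(h): return np.r_[h.min(0),h.max(0)]
PR=dict(cup_large=[(0,.039),(.066,.029)],cup_medium=[(0,.03),(.056,.022)],cup_small=[(0,.022),(.046,.015)],
 tamper=[(0,.029),(.024,.029),(.064,.014)],pitcher=[(0,.038),(.085,.038)],cork_mat=[(.003,.05)])
def fitmask(pm,prof,x0):
    "pm: list of (pic,mask); returns x,y,z,rms px from mask centroid+extent in all views"
    tg=[]
    for p,m in pm:
        v,u=np.nonzero(m);tg.append(np.r_[u.mean(),v.mean(),u.min(),v.min(),u.max()+1,v.max()+1])
    def f(q):
        e=[]
        for (p,_),g in zip(pm,tg):
            h=sil(p,prof,*q);M=cv2.moments(h.reshape(-1,1,2))
            e+=list(3*(np.array([M["m10"],M["m01"]])/M["m00"]-.0-g[:2]-.5))+list(bb(h)-g[2:])
        return e
    r=least_squares(f,x0,loss="soft_l1");return r.x,np.sqrt(np.mean(np.square(f(r.x))))
def move(target,yawdir=None):
    "tool-axis total shift (fraction of 0.6) to get TCP to target"
    from scipy.spatial.transform import Rotation as Ro
    s=get_state();R=Ro.from_quat(s["tool_rot"]).as_matrix()
    d=R.T@(np.array(target)-s["position"]);return np.round(d/.6,4)
E
python3 - <<'E'
from h import *
P={n:cams.snapshot(n) for n in("side","top")}
g=dict(cup_large=(525,292),cup_medium=(521,386),cup_small=(425,306),tamper=(417,390),pitcher=(366,205),cork_mat=(259,291))
gs=dict(cup_large=(474,422),cup_medium=(366,462),cup_small=(406,337),tamper=(315,362),pitcher=(471,250),cork_mat=(352,215))
for l in g:
    pm=[]
    for n,gg in(("side",gs),("top",g)):
        c=[m for k in ([l] if l!='cup_small' else [l,'cup_medium']) for m in cams.masks_of(P[n],k)]
        c=[(np.hypot(*(np.array(np.nonzero(m["pixels"])).mean(1)[::-1]*1.5625-gg[l])),i) for i,m in enumerate(c) for c_ in[0] if m["pixels"].any()] and sorted([(float(np.hypot(*(np.array(np.nonzero(m["pixels"])).mean(1)[::-1]*1.5625-gg[l]))),m["score"],m["pixels"]) for m in c if m["pixels"].any()],key=lambda a:a[0])
        if c and c[0][0]<25: pm.append((P[n],c[0][2]))
        else: print(l,n,"none",[a[:2] for a in c])
    x0=np.r_[ray(P["top"],np.array(g[l])/1.5625,.03)[:2],0]
    if pm: x,r=fitmask(pm,PR[l],x0);print(l,len(pm),x.round(4),round(r,2))
    if l!='cork_mat':
        for p,m in pm:print("   single",fitmask([(p,m)],[(h,r) for h,r in PR[l]],x0)[0].round(4))
m=cams.masks_of(P["top"],"rubber_mat")
for a in m[:2]:
    c=cv2.minAreaRect(np.argwhere(a["pixels"])[:,::-1].astype(np.float32));print("rubber",a["score"],c,ray(P["top"],c[0],.009))
f=P["top"]["frame"];cv2.imwrite("pics/cups.png",cv2.resize(f[110:270,250:400],None,fx=3.7,fy=3.7))
cv2.imwrite("pics/case.png",cv2.resize(f[125:270,80:210],None,fx=4,fy=4,interpolation=cv2.INTER_CUBIC))
E
```

```text
cup_large 2 [ 6.151e-01 -2.899e-01  5.000e-04] 0.53
   single [ 0.6174 -0.2877 -0.0049]
   single [ 6.144e-01 -2.895e-01  2.000e-04]
cup_medium 2 [ 0.4531 -0.2797 -0.0012] 0.67
   single [ 0.4538 -0.2786 -0.0047]
   single [ 4.527e-01 -2.783e-01  3.000e-04]
cup_small 2 [ 0.5947 -0.1122 -0.0016] 1.06
   single [ 0.5954 -0.1123 -0.0019]
   single [ 5.925e-01 -1.116e-01 -1.000e-04]
tamper 2 [ 0.4437 -0.098  -0.0051] 0.64
   single [ 4.438e-01 -1.015e-01  4.000e-04]
   single [ 4.429e-01 -9.790e-02 -1.000e-04]
pitcher 2 [ 0.768  -0.0015 -0.0056] 2.89
   single [ 0.769  -0.0071 -0.0015]
   single [ 7.657e-01  1.000e-04 -5.400e-03]
cork_mat 2 [0.6132 0.1751 0.031 ] 2.13
rubber 0.8 ((163.0, 230.5), (31.0, 34.0), 90.0) [0.49561423 0.18483985 0.009     ]
rubber 0.64 ((332.5, 247.5), (21.0, 21.0), 90.0) [ 0.45234328 -0.27704348  0.009     ]
```

View pics/cups.png

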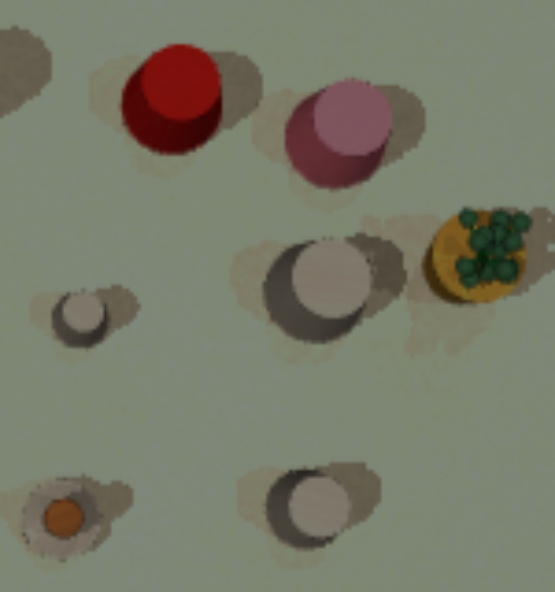

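View pics/case.png

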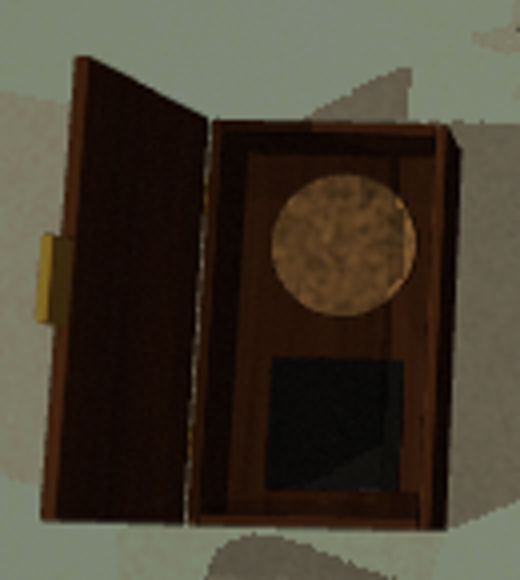

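The crop shows three grey cups: large at (316,290), medium (305,508) and small (80,318). Pink and red are above them, so the large grey cup is the one meant. In the case crop, the cork centre is about (344,246), the rubber about (335,424), and the rim corners are visible.

```bash
python3 - <<'E'
from h import *
p=cams.snapshot("top")
c=lambda u,v:(u/4+80-.1,v/4+125-.1)
ck=ray(p,c(344,246),.009);rb=ray(p,c(335,424.5),.009)
print("cork",ck,"rub",rb,"mid",(ck+rb)/2,"dist",np.linalg.norm(ck-rb))
rim=np.array([ray(p,c(*q),.08) for q in((213,122),(447,125),(433,528),(190,523))]);print(rim.round(4),rim.mean(0))
for a,b in((0,1),(1,2),(2,3),(3,0)):print(np.linalg.norm(rim[a]-rim[b]).round(4),end=" ")
d=ck-rb;print("yaw",np.degrees(np.arctan2(d[1],d[0])))
for i,j in((1,2),(0,3)):
  d=rim[i]-rim[j];print(np.degrees(np.arctan2(d[1],d[0])))
s=cams.snapshot("side")
# side-view check: fit case pose from mats / mask lower outline
m=cams.masks_of(s,"cork_mat")
for a in m[:1]:
  v,u=np.nonzero(a["pixels"]);print("side cork bbox",u.min(),v.min(),u.max(),v.max())
h=sil(s,PR["cork_mat"],ck[0],ck[1],.006);print("pred",bb(h))
for q in rim: print(proj(s,q).round(1)*1.5625)
E
```

```text
cork [0.61738575 0.1813222  0.009     ] rub [0.49419868 0.18302265 0.009     ] mid [0.55579222 0.18217242 0.009     ] dist 0.12319880744532655
[[0.6877 0.2571 0.08  ]
 [0.6871 0.1034 0.08  ]
 [0.4243 0.1052 0.08  ]
 [0.4266 0.2594 0.08  ]] [0.55641515 0.18126603 0.08      ]
0.1537 0.2628 0.1542 0.2611 yaw -0.7908470889393324
-0.3938188066820189
-0.5014875327556139
side cork bbox 208 131 239 146
pred [208.5047  130.12318 241.88702 153.34996]
[[368.4375 158.4375]]
[[401.875 207.5  ]]
[[257.96875 253.125  ]]
[[235.46875 196.71875]]
```

```bash
P="python3 -m pendant"
$P '[[[0,0,-0.0234],0.0391],[[0,0,-0.0234],0.0391],[[0,0,-0.0234],0.0391],[[0,0,-0.0234],0.0391],[[0,0,-0.0234],0.0391]]' 60 20
$P '[[[0,0,-0.0234],0.0391],[[0,0,-0.0234],0.0391],[[0,0,-0.0234],0.0391],[[0,0,-0.0234],0.0391],[[0,0,-0.0234],0.0391]]'
python3 -c "
from h import *
print(get_state()['tool_rot'],move([.594,-.112,.2]))"
```

```text
time_s: 3.47
position: [0.2159, 0.5864, 0.2934]
tool_rot: [0.468, 0.884, -0.0, -0.0]
ft_force: [-0.2, -0.2, -0.2]
width: 0.0636
gripper_force: 0.0
time_s: 3.88
position: [0.2158, 0.5864, 0.3636]
tool_rot: [0.713, 0.701, -0.0, 0.0]
ft_force: [0.8, -0.0, 0.2]
width: 0.0603
gripper_force: 0.0
[ 7.12884099e-01  7.01281866e-01 -7.58326485e-05  1.73271943e-05] [-1.1534  0.6493  0.2728]
```

```bash
P="python3 -m pendant"
$P '[[[-0.0577,0.0325,0],0],[[-0.0577,0.0325,0],0],[[-0.0577,0.0325,0],0],[[-0.0577,0.0325,0],0],[[-0.0577,0.0325,0],0]]' >/dev/null
$P '[[[-0.0577,0.0325,0],0],[[-0.0577,0.0325,0],0],[[-0.0577,0.0325,0],0],[[-0.0577,0.0325,0],0],[[-0.0577,0.0325,0],0]]' | head -2
$P '[[[-0.0577,0.0325,0],0],[[-0.0577,0.0325,0],0],[[-0.0577,0.0325,0],0],[[-0.0577,0.0325,0],0],[[-0.0577,0.0325,0],0]]' >/dev/null
$P '[[[-0.0577,0.0325,0],0],[[-0.0577,0.0325,0],0],[[-0.0577,0.0325,0],0],[[-0.0577,0.0325,0],0],[[-0.0577,0.0325,0],0]]' | head -2
$P '[[[0,0,0.068],0],[[0,0,0.068],0],[[0,0,0.068],0],[[0,0,0.068],0],[[0,0,0.068],0]]'
$P '[[[0,0,0.068],0],[[0,0,0.033],0],[[0,0,0],0]]'
python3 -c "
from h import *
print(move([.594,-.112,.015]))"
```

```text
time_s: 4.72
position: [0.4078, 0.2365, 0.3633]
time_s: 5.55
position: [0.5992, -0.1118, 0.363]
time_s: 5.97
position: [0.5987, -0.1101, 0.1575]
tool_rot: [0.711, 0.703, 0.0, 0.0]
ft_force: [-0.1, -0.2, -0.6]
width: 0.06
gripper_force: 0.0
time_s: 6.22
position: [0.5948, -0.1086, 0.093]
tool_rot: [0.711, 0.703, -0.002, -0.005]
ft_force: [0.1, 0.1, 0.5]
width: 0.0602
gripper_force: 0.0
[-0.0063  0.0002  0.1299]
```

```bash
P="python3 -m pendant"
$P '[[[-0.004,0,0.04],0],[[0,0,0.04],0],[[0,0,0.03],0],[[0,0,0],0],[[0,0,0],0]]'
python3 -c "
from h import *
print(move([.594,-.112,.015]))"
$P '[[[0,0,0.015],0],[[0,0,0],0],[[0,0,0],0]]'
python3 -c "
from h import *
print(move([.594,-.112,.015]))"
```

```text
time_s: 6.63
position: [0.5993, -0.1125, 0.0332]
tool_rot: [0.711, 0.703, 0.0, 0.0]
ft_force: [-0.6, -0.7, -0.2]
width: 0.0601
gripper_force: 0.0
[ 0.0007 -0.0088  0.0303]
time_s: 6.88
position: [0.5993, -0.1125, 0.0243]
tool_rot: [0.711, 0.703, 0.0, 0.001]
ft_force: [-0.6, -0.1, -0.2]
width: 0.06
gripper_force: 0.0
[ 0.0007 -0.0088  0.0156]
```

```bash
P="python3 -m pendant"
$P '[[[0.001,-0.0088,0.0156],0],[[0,0,0],0]]' | head -2
$P '[[[0,0,0],0],[[0,0,0],0],[[0,0,0],0],[[0,0,0],0],[[0,0,0],0]]' 10 20
$P '[[[0,0,0],0],[[0,0,0],0],[[0,0,0],0],[[0,0,0],0],[[0,0,0],0]]'
```

```text
time_s: 7.05
position: [0.5923, -0.1113, 0.0139]
time_s: 7.47
position: [0.5939, -0.1118, 0.0143]
tool_rot: [0.711, 0.703, 0.0, 0.0]
ft_force: [0.8, -0.3, -0.5]
width: 0.0378
gripper_force: 19.8
time_s: 7.88
position: [0.5939, -0.1118, 0.0142]
tool_rot: [0.711, 0.703, 0.0, 0.0]
ft_force: [1.7, -0.5, 1.6]
width: 0.0379
gripper_force: 19.9
```

```bash
P="python3 -m pendant"
$P '[[[0,0,-0.03],0],[[0,0,-0.065],0],[[0,0,-0.065],0],[[0,0,-0.065],0]]' |grep -v rot
$P '[[[0.061,0.0046,0],0],[[0.061,0.0046,0],0],[[0.061,0.0046,0],0],[[0.061,0.0046,0],0],[[0.061,0.0046,0],0]]' | head -2
$P '[[[0.061,0.0046,0],0],[[0.061,0.0046,0],0],[[0.061,0.0046,0],0],[[0,0,0],0],[[0,0,0],0]]'
python3 -c "
from h import *
print(move([.618,.1815,.025]))"
```

```text
time_s: 8.22
position: [0.5922, -0.1112, 0.1494]
ft_force: [0.4, -0.1, 0.1]
width: 0.0377
gripper_force: 19.7
time_s: 8.63
position: [0.6082, 0.0727, 0.1487]
time_s: 9.05
position: [0.6175, 0.183, 0.1483]
tool_rot: [0.709, 0.705, -0.001, -0.0]
ft_force: [-0.0, -0.6, -0.5]
width: 0.0378
gripper_force: 19.7
[-0.0024  0.0012  0.2055]
```

```bash
P="python3 -m pendant"
$P '[[[-0.0024,0.0012,0.06],0],[[0,0,0.06],0],[[0,0,0.05],0],[[0,0,0.025],0],[[0,0,0],0]]'
$P '[[[0,0,0.01],0],[[0,0,0],0],[[0,0,0],0]]'
python3 -c "
from h import *
print(move([.618,.1815,.024]));p=cams.snapshot('top');cv2.imwrite('pics/a.png',cv2.resize(p['frame'][100:300,60:330],None,fx=2.8,fy=2.8))"
```

```text
time_s: 9.47
position: [0.6153, 0.1771, 0.0273]
tool_rot: [0.711, 0.703, -0.004, -0.003]
ft_force: [-0.9, 0.7, -0.9]
width: 0.0376
gripper_force: 19.7
time_s: 9.72
position: [0.6202, 0.1789, 0.0272]
tool_rot: [0.711, 0.703, 0.001, 0.001]
ft_force: [0.6, -0.6, -0.1]
width: 0.0374
gripper_force: 19.7
[ 0.0042 -0.0038  0.0053]
```

View pics/a.png

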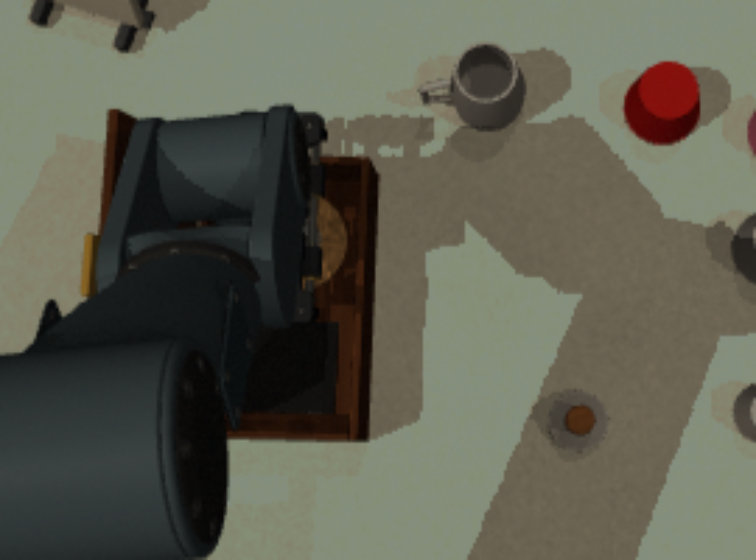

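```bash
P="python3 -m pendant"
$P '[[[0.004,-0.004,0.005],0],[[0,0,0],0],[[0,0,0],0]]'
python3 -c "
from h import *
print(move([.618,.1815,.024]))"
$P '[[[0,0,0.002],0],[[0,0,0],0]]'|sed -n '2p;4p'
$P '[[[0,0,0],0],[[0,0,0],0],[[0,0,0],0],[[0,0,0],0]]' 56
$P '[[[0,0,-0.04],0],[[0,0,-0.069],0],[[0,0,-0.069],0],[[0,0,-0.069],0]]'
```

```text
time_s: 10.02
position: [0.6167, 0.1822, 0.0235]
tool_rot: [0.711, 0.704, 0.0, 0.0]
ft_force: [-1.1, -0.4, -0.1]
width: 0.0381
gripper_force: 19.7
[-0.0011  0.0022 -0.0008]
position: [0.6169, 0.1822, 0.023]
ft_force: [-1.5, 0.9, 5.7]
time_s: 10.52
position: [0.6169, 0.1819, 0.0217]
tool_rot: [0.711, 0.703, 0.0, 0.0]
ft_force: [-0.9, 0.9, 0.3]
width: 0.0534
gripper_force: 0.0
time_s: 10.85
position: [0.6163, 0.1818, 0.1708]
tool_rot: [0.711, 0.703, -0.001, -0.001]
ft_force: [0.6, -0.6, -0.0]
width: 0.0557
gripper_force: 0.0
```

```bash
P="python3 -m pendant"
$P '[[[-0.0588,-0.0203,0],0],[[-0.0588,-0.0203,0],0],[[-0.0588,-0.0203,0],0],[[-0.0588,-0.0203,0],0],[[-0.0588,-0.0203,0],0]]' 72 |sed -n 2p
$P '[[[-0.0588,-0.0203,0],0],[[-0.0588,-0.0203,0],0],[[-0.0588,-0.0203,0],0],[[-0.0588,-0.0203,0],0],[[-0.0588,-0.0203,0],0]]' |sed -n 2p
$P '[[[-0.0588,-0.0203,0],0],[[-0.0588,-0.0203,0],0],[[-0.0588,-0.0203,0],0],[[0,0,0.06],0],[[0,0,0.06],0]]' |sed -n 2p
$P '[[[0,0,0],0],[[0,0,0],0]]'
python3 -c "
from h import *
print(move([.453,-.279,.025]))
S,T=cams.snapshot('side'),cams.snapshot('top')
p=T;cv2.imwrite('pics/b.png',cv2.resize(p['frame'][130:230,130:270],None,fx=4,fy=4))
for q in(S,T):
  h=bb(sil(q,PR['cup_small'],.618,.1815,.009));print('pred',h.round(1))
  for l in('cup_small','cup_medium','cup_large'):
    print(l,[np.round(r['bbox']).tolist() for r in cams.search_frame(q,l)])
"
```

```text
position: [0.5534, 0.0048, 0.1701]
position: [0.4905, -0.1712, 0.17]
position: [0.4551, -0.2798, 0.0992]
time_s: 12.27
position: [0.4523, -0.274, 0.0964]
tool_rot: [0.711, 0.703, -0.0, -0.003]
ft_force: [0.2, 0.3, 1.2]
width: 0.0719
gripper_force: 0.0
[-0.0088  0.0018  0.1189]
pred [218.  126.2 232.7 146.5]
cup_small []
cup_medium [[221.0, 280.0, 247.0, 311.0]]
cup_large [[335.0, 238.0, 373.0, 281.0], [285.0, 248.0, 321.0, 292.0], [316.0, 190.0, 349.0, 233.0]]
pred [157.1 177.8 173.8 194. ]
cup_small [[159.0, 177.0, 175.0, 195.0]]
cup_medium [[320.0, 238.0, 333.0, 252.0]]
cup_large [[324.0, 178.0, 351.0, 204.0], [286.0, 124.0, 314.0, 152.0], [326.0, 132.0, 357.0, 163.0]]
```

View pics/b.png

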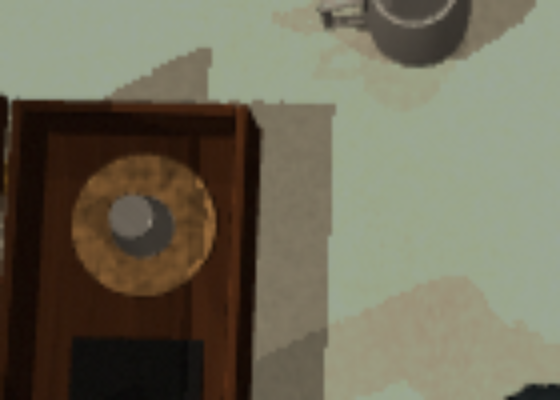

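The small cup stands upright at the centre of the cork, about (140,222). Now the medium one.

```bash
P="python3 -m pendant"
$P '[[[-0.004,0,0.04],0],[[0,0,0.03],0],[[0,0,0],0],[[0,0,0],0],[[0,0,0],0]]'|sed -n 2p
python3 -c "
from h import *
print(move([.453,-.279,.025]))"
```

```text
position: [0.4542, -0.2777, 0.0568]
[-0.0021 -0.002   0.053 ]
```

```bash
P="python3 -m pendant"
$P '[[[-0.002,-0.002,0.03],0],[[0,0,0.023],0],[[0,0,0],0],[[0,0,0],0]]'|sed -n '2p;4p'
$P '[[[0,0,0],0],[[0,0,0],0],[[0,0,0],0],[[0,0,0],0],[[0,0,0],0]]' 10 25|sed -n '5,6p'
$P '[[[0,0,0],0],[[0,0,0],0],[[0,0,0],0]]'
$P '[[[0,0,-0.03],0],[[0,0,-0.06],0],[[0,0,-0.06],0],[[0,0,-0.06],0]]'
python3 -c "
from h import *
print(move([.618,.1815,.17]))"
```

```text
position: [0.4527, -0.2788, 0.0248]
ft_force: [-0.3, 0.4, 0.5]
width: 0.0519
gripper_force: 24.9
time_s: 14.08
position: [0.453, -0.279, 0.0246]
tool_rot: [0.711, 0.703, 0.0, 0.001]
ft_force: [0.1, 0.4, 4.3]
width: 0.0516
gripper_force: 25.1
time_s: 14.42
position: [0.4516, -0.2779, 0.1506]
tool_rot: [0.711, 0.703, -0.0, -0.002]
ft_force: [1.7, -0.9, -1.9]
width: 0.0518
gripper_force: 24.7
[ 0.7686  0.2693 -0.0313]
```

```bash
P="python3 -m pendant"
$P '[[[0.0591,0.0207,-0.0024],0],[[0.0591,0.0207,-0.0024],0],[[0.0591,0.0207,-0.0024],0],[[0.0591,0.0207,-0.0024],0],[[0.0591,0.0207,-0.0024],0]]' |sed -n 2p
$P '[[[0.0591,0.0207,-0.0024],0],[[0.0591,0.0207,-0.0024],0],[[0.0591,0.0207,-0.0024],0],[[0.0591,0.0207,-0.0024],0],[[0.0591,0.0207,-0.0024],0]]' |sed -n 2p
$P '[[[0.0591,0.0207,-0.0024],0],[[0.0591,0.0207,-0.0024],0],[[0.0591,0.0207,-0.0024],0],[[0,0,0.03],0],[[0,0,0.03],0]]' |sed -n 2p
$P '[[[0,0,0.03],0],[[0,0,0],0],[[0,0,0],0],[[0,0,0],0]]'
python3 -c "
from h import *
print(move([.618,.1815,.034]))"
```

```text
position: [0.5161, -0.1003, 0.1571]
position: [0.5799, 0.0765, 0.164]
position: [0.6198, 0.1834, 0.133]
time_s: 16.0
position: [0.619, 0.1805, 0.1153]
tool_rot: [0.711, 0.703, 0.0, 0.0]
ft_force: [0.9, 1.0, 0.2]
width: 0.0516
gripper_force: 24.7
[ 0.0017 -0.0018  0.1354]
```

```bash
P="python3 -m pendant"
$P '[[[0.0017,-0.0018,0.03],0],[[0,0,0.03],0],[[0,0,0.03],0],[[0,0,0],0],[[0,0,0],0]]'|sed -n '2p;4p'
$P '[[[0,0,0.03],0],[[0,0,0.012],0],[[0,0,0],0],[[0,0,0],0]]'|sed -n '2p;4p'
python3 -c "
from h import *
print(move([.618,.1815,.034]))"
```

```text
position: [0.6178, 0.1814, 0.0613]
ft_force: [1.0, 0.7, -0.4]
position: [0.618, 0.1816, 0.0365]
ft_force: [-0.4, -0.5, -0.4]
[-0.0002 -0.      0.0041]
```

```bash
P="python3 -m pendant"
$P '[[[0,0,0.005],0],[[0,0,0],0],[[0,0,0],0]]'|sed -n '2p;4p'
$P '[[[0,0,0],0],[[0,0,0],0],[[0,0,0],0],[[0,0,0],0]]' 70
$P '[[[0,0,-0.04],0],[[0,0,-0.069],0],[[0,0,-0.069],0],[[0,0,-0.069],0]]' 80|sed -n '2p;4p'
python3 -c "
from h import *
print(move([.615,-.2895,.17]))"
```

```text
position: [0.6189, 0.1818, 0.0338]
ft_force: [1.0, 0.2, 1.8]
time_s: 17.33
position: [0.6172, 0.1816, 0.0325]
tool_rot: [0.711, 0.703, -0.0, -0.0]
ft_force: [-0.4, -0.7, -0.7]
width: 0.0675
gripper_force: 0.0
position: [0.6167, 0.1815, 0.1816]
ft_force: [-0.3, 0.8, 0.3]
[-0.785   0.0053  0.0196]
```

```bash
P="python3 -m pendant"
$P '[[[-0.0654,0.0004,0],0],[[-0.0654,0.0004,0],0],[[-0.0654,0.0004,0],0],[[-0.0654,0.0004,0],0],[[-0.0654,0.0004,0],0]]' |sed -n 2p
$P '[[[-0.0654,0.0004,0],0],[[-0.0654,0.0004,0],0],[[-0.0654,0.0004,0],0],[[-0.0654,0.0004,0],0],[[-0.0654,0.0004,0],0]]' |sed -n 2p
$P '[[[-0.0654,0.0004,0],0],[[-0.0654,0.0004,0],0],[[0,0,0.05],0],[[0,0,0.05],0],[[0,0,0],0]]' |sed -n 2p
$P '[[[0,0,0],0],[[0,0,0],0],[[0,0,0],0]]'
python3 -c "
from h import *
print(move([.615,-.2895,.03]))
S,T=cams.snapshot('side'),cams.snapshot('top')
cv2.imwrite('pics/c.png',np.hstack([cv2.resize(T['frame'][130:230,130:230],None,fx=4,fy=4),cv2.resize(S['frame'][90:190,140:240],None,fx=4,fy=4)]))
"
```

```text
position: [0.6162, -0.016, 0.1809]
position: [0.6152, -0.2124, 0.1806]
position: [0.6111, -0.2877, 0.1144]
time_s: 19.17
position: [0.6171, -0.2893, 0.123]
tool_rot: [0.71, 0.704, 0.0, 0.002]
ft_force: [-0.6, 0.4, 0.8]
width: 0.08
gripper_force: 0.0
[ 0.     -0.0039  0.155 ]
```

View pics/c.png

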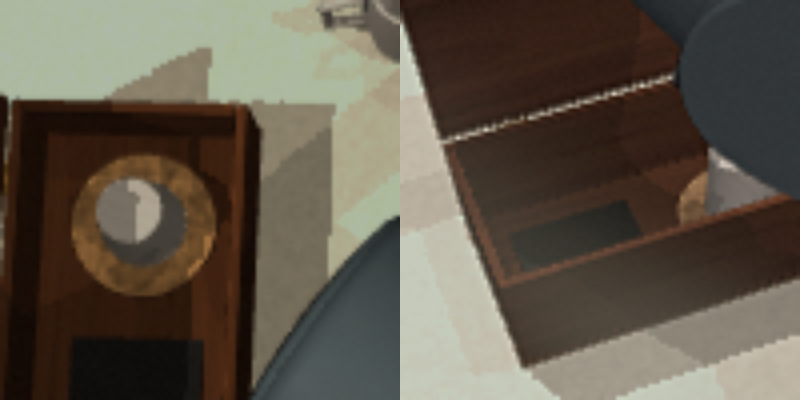

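The medium cup sits centred over the small one on the cork, about (140,222) in the left half. Now the large cup.

```bash
P="python3 -m pendant"
$P '[[[0,-0.0035,0.05],0],[[0,0,0.04],0],[[0,0,0],0],[[0,0,0],0],[[0,0,0],0]]'|sed -n '2p;4p'
python3 -c "
from h import *
print(move([.615,-.2895,.03]))"
```

```text
position: [0.6148, -0.2897, 0.0687]
ft_force: [-0.8, 0.8, 0.1]
[0.0005 0.0002 0.0645]
```

```bash
P="python3 -m pendant"
$P '[[[0,0,0.025],0],[[0,0,0.025],0],[[0,0,0.0145],0],[[0,0,0],0],[[0,0,0],0]]'|sed -n '2p;4p'
$P '[[[0,0,0],0],[[0,0,0],0],[[0,0,0],0],[[0,0,0],0],[[0,0,0],0]]' 20 30|sed -n '2p;5,6p'
$P '[[[0,0,0],0],[[0,0,0],0]]' |sed -n '4,6p'
$P '[[[0,0,-0.03],0],[[0,0,-0.06],0],[[0,0,-0.06],0],[[0,0,-0.06],0],[[0,0,-0.04],0]]'
python3 -c "
from h import *
print(move([.618,.1815,.18]))"
```

```text
position: [0.6141, -0.2895, 0.0291]
ft_force: [0.1, -0.1, 1.0]
position: [0.6144, -0.2897, 0.0292]
width: 0.0667
gripper_force: 29.9
ft_force: [1.2, -0.6, 4.2]
width: 0.0665
gripper_force: 30.0
time_s: 21.1
position: [0.6139, -0.2894, 0.1809]
tool_rot: [0.711, 0.703, 0.0, 0.001]
ft_force: [-0.2, -0.6, -1.0]
width: 0.0667
gripper_force: 29.6
[ 7.849e-01 -1.400e-03  7.000e-04]
```

```bash
P="python3 -m pendant"
$P '[[[0.0654,0,0],0],[[0.0654,0,0],0],[[0.0654,0,0],0],[[0.0654,0,0],0],[[0.0654,0,0],0]]' |sed -n 2p
$P '[[[0.0654,0,0],0],[[0.0654,0,0],0],[[0.0654,0,0],0],[[0.0654,0,0],0],[[0.0654,0,0],0]]' |sed -n 2p
$P '[[[0.0654,0,0],0],[[0.0654,0,0],0],[[0,0,0.03],0],[[0,0,0.03],0],[[0,0,0],0]]' |sed -n 2p
$P '[[[0,0,0],0],[[0,0,0],0],[[0,0,0],0]]'
python3 -c "
from h import *
print(move([.618,.1815,.0385]))"
```

```text
position: [0.6142, -0.0911, 0.1773]
position: [0.6162, 0.105, 0.1772]
position: [0.6144, 0.1824, 0.1377]
time_s: 22.6
position: [0.6192, 0.181, 0.1431]
tool_rot: [0.711, 0.703, 0.001, 0.0]
ft_force: [0.3, 0.1, -1.1]
width: 0.0663
gripper_force: 29.6
[ 0.0007 -0.0024  0.1744]
```

```bash
P="python3 -m pendant"
$P '[[[0.0007,-0.0024,0.04],0],[[0,0,0.03],0],[[0,0,0],0],[[0,0,0],0]]'|sed -n '2p;4p'
$P '[[[0,0,0.03],0],[[0,0,0.03],0],[[0,0,0.02],0],[[0,0,0],0],[[0,0,0],0]]'|sed -n '2p;4p'
python3 -c "
from h import *
print(move([.618,.1815,.0385]))"
```

```text
position: [0.6169, 0.1815, 0.1003]
ft_force: [0.6, 0.5, -1.1]
position: [0.6174, 0.182, 0.0526]
ft_force: [0.1, -0.3, -0.6]
[-0.0008  0.001   0.0236]
```

```bash
P="python3 -m pendant"
$P '[[[0,0,0.015],0],[[0,0,0.0085],0],[[0,0,0],0],[[0,0,0],0]]'|sed -n '2p;4p'
$P '[[[0,0,0],0],[[0,0,0],0],[[0,0,0],0],[[0,0,0],0]]' 78
$P '[[[0,0,-0.03],0],[[0,0,-0.06],0],[[0,0,-0.06],0],[[0,0,-0.06],0],[[0,0,-0.03],0]]' |sed -n '2p;4p'
python3 -c "
from h import *
print(move([.4435,-.0985,.17]))"
```

```text
position: [0.6175, 0.1821, 0.0385]
ft_force: [0.5, 0.9, -0.6]
time_s: 24.02
position: [0.617, 0.1821, 0.0383]
tool_rot: [0.711, 0.703, -0.0, -0.0]
ft_force: [0.5, -0.5, -0.6]
width: 0.0771
gripper_force: 0.0
position: [0.6192, 0.1824, 0.187]
ft_force: [0.4, -0.1, -0.2]
[-0.4712 -0.2881  0.0259]
```

```bash
P="python3 -m pendant"
$P '[[[-0.0524,-0.032,0],0],[[-0.0524,-0.032,0],0],[[-0.0524,-0.032,0],0],[[-0.0524,-0.032,0],0],[[-0.0524,-0.032,0],0]]' 55|sed -n 2p
$P '[[[-0.0524,-0.032,0],0],[[-0.0524,-0.032,0],0],[[-0.0524,-0.032,0],0],[[-0.0524,-0.032,0],0],[[0,0,0.06],0]]' |sed -n 2p
$P '[[[0,0,0.06],0],[[0,0,0],0],[[0,0,0],0],[[0,0,0],0],[[0,0,0],0]]' |sed -n 2p
python3 -c "
from h import *
print(move([.4435,-.0985,.033]))
S,T=cams.snapshot('side'),cams.snapshot('top')
cv2.imwrite('pics/d.png',np.hstack([cv2.resize(T['frame'][130:230,130:230],None,fx=4,fy=4),cv2.resize(S['frame'][90:190,160:260],None,fx=4,fy=4)]))
"
```

```text
position: [0.5182, 0.0249, 0.1824]
position: [0.4432, -0.1055, 0.1506]
position: [0.4428, -0.0992, 0.112]
[0.0014 0.0007 0.1316]
```

View pics/d.png

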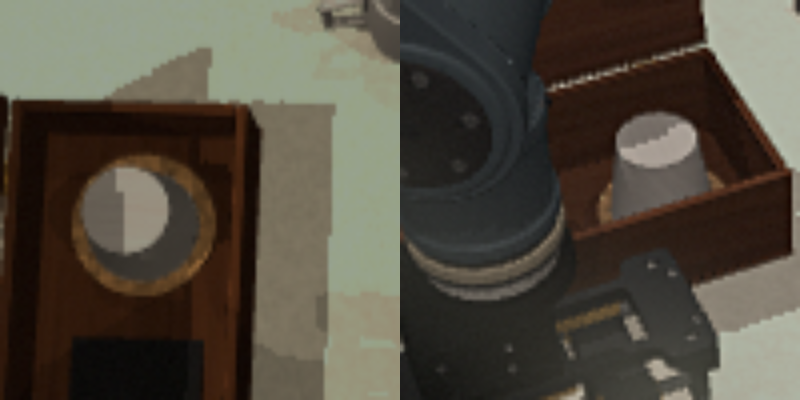

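The large cup covers both others and stands upright and flat on the cork, about (140,225). Now the tamper.

```bash
P="python3 -m pendant"
$P '[[[0.001,0.0007,0.05],0],[[0,0,0.05],0],[[0,0,0.03],0],[[0,0,0],0],[[0,0,0],0]]'|sed -n '2p;4p'
$P '[[[0,0,0],0],[[0,0,0],0],[[0,0,0],0],[[0,0,0],0],[[0,0,0],0]]' 10 40|sed -n '2p;5,6p'
$P '[[[0,0,0],0],[[0,0,0],0],[[0,0,0],0]]' |sed -n '4,6p'
$P '[[[0,0,-0.03],0],[[0,0,-0.06],0],[[0,0,-0.06],0],[[0,0,-0.06],0],[[0,0,-0.03],0]]'
python3 -c "
from h import *
print(move([.494,.183,.175]))"
```

```text
position: [0.442, -0.0983, 0.0326]
ft_force: [0.5, 0.8, 0.0]
position: [0.4424, -0.0988, 0.0329]
width: 0.0296
gripper_force: 1.1
ft_force: [0.8, 0.5, 5.9]
width: 0.0272
gripper_force: 40.0
time_s: 27.28
position: [0.4425, -0.0988, 0.1792]
tool_rot: [0.711, 0.703, 0.001, 0.002]
ft_force: [1.2, -0.7, -2.3]
width: 0.0271
gripper_force: 40.0
[0.4706 0.081  0.0065]
```

```bash
P="python3 -m pendant"
$P '[[[0.0588,0.0101,0],0],[[0.0588,0.0101,0],0],[[0.0588,0.0101,0],0],[[0.0588,0.0101,0],0],[[0.0588,0.0101,0],0]]' |sed -n 2p
$P '[[[0.0588,0.0101,0],0],[[0.0588,0.0101,0],0],[[0.0588,0.0101,0],0],[[0,0,0.04],0],[[0,0,0],0]]' |sed -n 2p
$P '[[[0,0,0.03],0],[[0,0,0.03],0],[[0,0,0],0],[[0,0,0],0],[[0,0,0],0]]' |sed -n '2p;4p'
python3 -c "
from h import *
print(move([.494,.183,.0425]))"
```

```text
position: [0.4728, 0.0791, 0.1756]
position: [0.49, 0.1847, 0.1488]
position: [0.4932, 0.1826, 0.1167]
ft_force: [-0.7, 0.7, -2.4]
[0.0008 0.0013 0.1236]
```

```bash
P="python3 -m pendant"
$P '[[[0.0008,0.0013,0.04],0],[[0,0,0.04],0],[[0,0,0.025],0],[[0,0,0],0],[[0,0,0],0]]'|sed -n '2p;4p'
$P '[[[0,0,0.01],0],[[0,0,0.0065],0],[[0,0,0],0],[[0,0,0],0]]'|sed -n '2p;4p'
python3 -c "
from h import *
print(move([.494,.183,.0425]))"
```

```text
position: [0.4942, 0.1834, 0.0536]
ft_force: [-0.5, 0.2, -3.1]
position: [0.4942, 0.1837, 0.0437]
ft_force: [0.8, -0.2, -2.3]
[-0.0012 -0.0003  0.0019]
```

```bash
P="python3 -m pendant"
$P '[[[0,0,0.003],0],[[0,0,0],0],[[0,0,0],0]]'|sed -n '2p;4p'
$P '[[[0,0,0],0],[[0,0,0],0],[[0,0,0],0],[[0,0,0],0]]' 50|sed -n '2p;4,5p'
$P '[[[0,0,-0.03],0],[[0,0,-0.06],0],[[0,0,-0.06],0],[[0,0,-0.06],0],[[0,0,-0.06],0]]' |sed -n '2p;4p'
$P '[[[0,0,-0.06],0],[[0,0,-0.06],0],[[0,0,-0.06],0],[[0,0,-0.06],0],[[0,0,0],0]]' |sed -n '2p;4p'
```

```text
position: [0.4944, 0.1839, 0.0419]
ft_force: [-0.0, -0.5, 0.1]
position: [0.494, 0.1837, 0.0415]
ft_force: [-0.5, 0.5, -0.3]
width: 0.0453
position: [0.4934, 0.1836, 0.2049]
ft_force: [0.6, 0.2, -0.2]
position: [0.4978, 0.1844, 0.3554]
ft_force: [0.8, -0.2, 0.9]
```

```bash
python3 - <<'E'
from h import *
S,T=cams.snapshot('side'),cams.snapshot('top')
for th in np.arange(1.55,1.96,.05):
    f=lambda r,n:np.array([.556,.26-r*np.cos(th)+n*np.sin(th),.08+r*np.sin(th)+n*np.cos(th)])
    print(round(th,2),"top tab",proj(T,f(.178,.005)).round(1),"side tab",proj(S,f(.178,.005)).round(1),"tip",f(.156,.01).round(3))
cv2.imwrite('pics/e.png',np.hstack([cv2.resize(T['frame'][100:250,70:220],None,fx=2.66,fy=2.66),cv2.resize(S['frame'][40:190,120:270],None,fx=2.66,fy=2.66)]))
E
```

```text
1.55 top tab [[108.  195.1]] side tab [[184.2  57.5]] tip [0.556 0.267 0.236]
1.6 top tab [[104.  195.1]] side tab [[183.1  55.8]] tip [0.556 0.275 0.236]
1.65 top tab [[100.  195.1]] side tab [[182.1  54.4]] tip [0.556 0.282 0.235]
1.7 top tab [[ 96.1 195.2]] side tab [[181.2  53.1]] tip [0.556 0.29  0.233]
1.75 top tab [[ 92.4 195.3]] side tab [[180.3  52.1]] tip [0.556 0.298 0.232]
1.8 top tab [[ 88.8 195.4]] side tab [[179.4  51.2]] tip [0.556 0.305 0.23 ]
1.85 top tab [[ 85.3 195.5]] side tab [[178.6  50.5]] tip [0.556 0.313 0.227]
1.9 top tab [[ 81.9 195.7]] side tab [[177.8  50. ]] tip [0.556 0.32  0.224]
1.95 top tab [[ 78.7 195.9]] side tab [[177.1  49.6]] tip [0.556 0.327 0.221]
```

View pics/e.png

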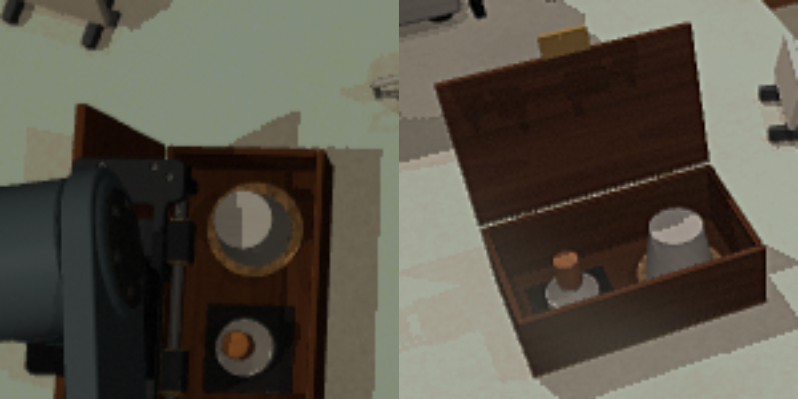

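Tamper upright on the rubber at (243,345), cups nested at (255,230), all below the rim. The lid stands at about 1.79 rad, so I'll go behind it with closed fingers.

```bash
P="python3 -m pendant"
$P '[[[0.0628,0.0155,0],0],[[0.0628,0.0155,0],0],[[0.0628,0.0155,0],0],[[0.0628,0.0155,0],0],[[0.0628,0.0155,0],0]]' 0 20|sed -n 2p
$P '[[[0.0628,0.0155,0],0],[[0,0,0],0],[[0,0,0],0]]' |sed -n 2p
$P '[[[0,0,0.05],0],[[0,0,0.06],0],[[0,0,0.06],0],[[0,0,0.06],0],[[0,0,0.015],0]]'|sed -n '2p;4p'
$P '[[[0,0,0],0],[[0,0,0],0],[[0,0,0],0]]'
python3 -c "
from h import *
print(move([.556,.315,.205]))"
```

```text
position: [0.5415, 0.3727, 0.3447]
position: [0.5509, 0.4104, 0.3435]
position: [0.5473, 0.405, 0.1928]
ft_force: [-1.2, -0.2, -1.0]
time_s: 32.13
position: [0.5537, 0.4095, 0.2032]
tool_rot: [0.711, 0.703, 0.002, 0.001]
ft_force: [0.8, -0.9, 1.1]
width: 0.0004
gripper_force: 0.0
[-0.1574  0.0055 -0.0034]
```

```bash
P="python3 -m pendant"
$P '[[[-0.05,0.0015,-0.003],0],[[-0.05,0.0015,0],0],[[-0.03,0.0015,0],0],[[-0.015,0,0],0]]'|sed -n '2p;4p'
$P '[[[-0.016,0,0],0],[[-0.016,0,0],0],[[-0.016,0,0],0],[[-0.016,0,0],0],[[-0.016,0,0],0]]'|sed -n '2p;4p'
python3 -c "
from h import *
print(move([.556,.2345,.2005]))"
```

```text
position: [0.5556, 0.3204, 0.2054]
ft_force: [-0.3, 0.6, -0.5]
position: [0.5536, 0.2743, 0.2026]
ft_force: [0.1, 2.6, 2.2]
[-0.0663  0.0046  0.0034]
```

Contact made at about 3 N. Continuing along the arc.

```bash
P="python3 -m pendant"
$P '[[[-0.016,0,0.001],0],[[-0.016,0,0.001],0],[[-0.016,0,0.002],0],[[-0.016,0,0.003],0],[[0,0,0],0]]'|sed -n '2p;4p'
$P '[[[-0.014,0,0.005],0],[[-0.014,0,0.006],0],[[-0.014,0,0.007],0],[[-0.014,0,0.008],0],[[0,0,0],0]]'|sed -n '2p;4p'
python3 -c "
from h import *
s=cams.snapshot('side');cv2.imwrite('pics/f.png',cv2.resize(s['frame'][20:220,100:300],None,fx=3,fy=3))
print(move([.556,.173,.159]))"
```

```text
position: [0.5523, 0.2332, 0.197]
ft_force: [0.6, 0.1, -1.3]
position: [0.5519, 0.2, 0.1811]
ft_force: [0.2, 0.9, 0.6]
[-0.0461  0.0068  0.0376]
```

View pics/f.png

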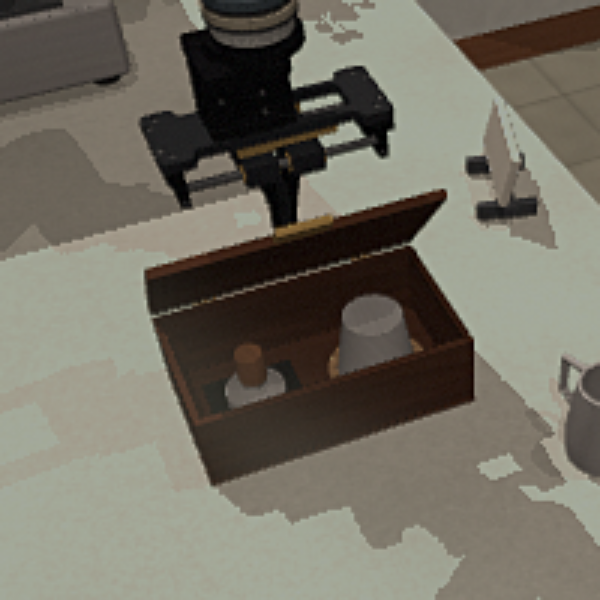

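The lid has swung to about 0.9 rad, with the finger behind it at (285,215). Continuing down.

```bash
P="python3 -m pendant"
$P '[[[-0.012,0,0.008],0],[[-0.012,0,0.009],0],[[-0.011,0,0.010],0],[[-0.011,0,0.010],0],[[0,0,0],0]]'|sed -n '2p;4p'
$P '[[[-0.01,0,0.013],0],[[-0.008,0,0.013],0],[[-0.007,0,0.014],0],[[-0.006,0,0.014],0],[[0,0,0],0]]'|sed -n '2p;4p'
$P '[[[-0.005,0,0.014],0],[[-0.004,0,0.014],0],[[-0.003,0,0.013],0],[[-0.001,0,0.012],0],[[0,0,0],0]]'|sed -n '2p;4p'
$P '[[[0,0,0],0],[[0,0,0],0]]'|sed -n '2p;4p'
```

```text
position: [0.5513, 0.1728, 0.1586]
ft_force: [-0.2, -0.4, -0.8]
position: [0.5508, 0.1549, 0.1256]
ft_force: [-0.1, 0.2, 0.7]
position: [0.5509, 0.1479, 0.0942]
ft_force: [-0.2, 0.4, -0.5]
position: [0.5521, 0.1483, 0.0959]
ft_force: [-0.5, 0.2, 0.1]
```

```bash
P="python3 -m pendant"
$P '[[[0,0,0.006],0],[[0,0,0],0],[[0,0,0],0]]'|sed -n '2p;4p'
$P '[[[0,0,0.004],0],[[0,0,0],0],[[0,0,0],0]]'|sed -n '2p;4p'
$P '[[[0,0,0.002],0],[[0,0,0],0],[[0,0,0],0]]'|sed -n '2p;4p'
```

```text
position: [0.5521, 0.1483, 0.0925]
ft_force: [-0.3, -0.6, 0.2]
position: [0.5524, 0.1483, 0.0909]
ft_force: [-1.2, -1.5, 5.3]
position: [0.5524, 0.1482, 0.0908]
ft_force: [-3.2, -0.7, 12.1]
```

```bash
P="python3 -m pendant"
$P '[[[0,0,0.002],0],[[0,0,0],0],[[0,0,0],0]]'|sed -n '2p;4p'
$P '[[[0,0,-0.03],0],[[0,0,-0.06],0],[[0,0,-0.06],0],[[0,0,-0.06],0],[[0,0,-0.06],0]]'|sed -n '2p;4p'
$P '[[[0.03,-0.05,-0.03],0],[[0.03,-0.05,-0.03],0],[[0.03,-0.05,-0.03],0],[[0.03,-0.05,-0.03],0],[[0,0,0],0]]'|sed -n '2p;4p'
python3 - <<'E'
from h import *
S,T=cams.snapshot('side'),cams.snapshot('top')
for n,p in(("side",S),("top",T)):
  print(n,[ (l,np.round(cams.search_frame(p,l)[0]['bbox']).tolist()) for l in('pitcher','plant') if cams.search_frame(p,l)])
cv2.imwrite('pics/g.png',np.hstack([cv2.resize(T['frame'][90:290,90:290],None,fx=2,fy=2),cv2.resize(S['frame'][80:280,120:320],None,fx=2,fy=2)]))
E
```

```text
position: [0.5524, 0.1483, 0.0907]
ft_force: [-4.3, -0.1, 18.9]
position: [0.5516, 0.1482, 0.2512]
ft_force: [1.0, -0.3, 1.3]
position: [0.4286, 0.2242, 0.325]
ft_force: [0.2, 0.4, 0.3]
side [('pitcher', [286.0, 139.0, 314.0, 180.0]), ('plant', [324.0, 283.0, 361.0, 329.0])]
top [('pitcher', [209.0, 116.0, 252.0, 145.0]), ('plant', [363.0, 166.0, 393.0, 189.0])]
```

View pics/g.png

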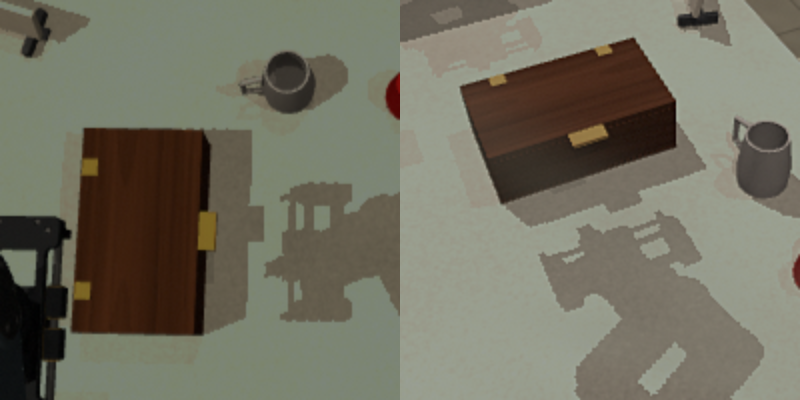

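The lid lies flat and closed, with its tab at (207,230) top and (590,136) side. The pitcher and plant haven't moved, and the robot is clear.

```bash
python3 -c "
from rig import sign_off
print(sign_off())"
```

```text
the job is handed in; nothing more can be done
None
```

I nested the three cups on the cork mat, stood the tamper on the rubber mat, closed the lid fully, left the pitcher and plant where they were, and handed the job in.

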